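# Stopper the suction flask and hold the pump at its mark

### The job

Leak-check the suction flask: first set the orange-gripped stopper from its white stand fully home, upright, in the neck of the amber flask. Then grip the blue handle of the spring pump next to it, draw the rod straight up until its black pointer is level with the middle of the red band on the gauge post, and finish while still holding it there, as the spring pulls it back if let go. Leave the dropper bottle, the slide box and the sample jar where they stand.

Things in the scene. Friction and masses are not known exactly. Their poses are not given: they have to be found in the camera images.
- stopper: Loose upright stopper, 70 mm tall, 50 g. Origin: centre of its lower end, z up. From the origin up: dark tapered rubber plug, 21 mm across growing to 28 mm at height 28; dark flange 42 mm across, 28 to 34 mm; orange round grip 28 mm across, 34 to 70 mm. At first it hangs by the flange in the stand's hole, origin 12 mm above the bench. Seated in the flask, its origin is 28 mm below the rim.
- stand: White fixed block, 75 x 75 x 40 mm tall, with one central round hole 34 mm across and 34 mm deep that holds the stopper. Origin at the centre of its underside, on the bench. It stands on the left or the right of the rig.
- rig: Fixed grey base plate 120 (x) x 360 (y) x 14 mm; origin under its centre, z up, yaw varies. On it, along its own y: amber flask (y = -85 mm), upright spring pump (y = +85; barrel 44 mm across, top 105 mm above the bench), white gauge post (y = +143; 14 x 8 mm, top 207 mm above the bench). A steel support, 113 mm tall, stands at x = -50, y = -85; a thin steel tube joins flask and pump.
- flask_mouth (a point): Centre of the flask's mouth, at rim height, 130 mm above the bench; frame parallel to the rig's. The neck is a straight round bore, inside 31 mm, outside 41 mm across, 45 mm deep. The conical flask below is 92 mm across.
- pump_rod: The pump's sliding rod (12 mm across, 100 g) with handle and pointer; slides straight up only, 0 to 95 mm; frame parallel to the rig's. Origin on its axis, at the barrel's top (105 mm above the bench) when fully in; rises with the rod. An inner spring pulls it back in: about 4 N when fully in, 1.1 N more per 10 mm, plus 1 N of weight.
- handle (a point): Centre of the blue T handle on top of the rod, 85 mm above the rod's origin (190 mm above the bench when fully in). The handle is a straight bar 16 mm wide (rig x), 70 mm long (rig y) and 16 mm high; below it there is only the 12 mm rod for 63 mm. Grip across its 16 mm width.
- pointer_tip (a point): Tip of the black pointer, a 4 mm thick finger sticking out from the rod towards the gauge post (rig +y), 47 mm from the rod axis, 75 mm below the handle's centre; 115 mm above the bench when the rod is fully in.
- red_band: Fixed red band around the gauge post, 24 x 16 x 12 mm high. Origin at its centre; this is the height mark, 155 to 190 mm above the bench, different each time. Pointer level with it = pointer_tip and this origin at the same height.
- dropper_bottle: Bystander: loose amber bottle, 48 mm across, 100 mm tall, on the other side from the stand. Origin at the centre of its underside.
- slide_box: Bystander: loose flat grey box with blue lid, 87 x 122 x 35 mm high. Origin at the centre of its underside.
- sample_jar: Bystander: loose white jar with blue cap, 60 mm across, 75 mm tall. Origin at the centre of its underside.
There are look-alikes about, which are no part of the job. There is more than one size of the stopper; the one meant has the size given above.

How it is judged:
On the way:
1. the stopper is seated upright in the flask neck, its flange on the rim (z of stopper in the frame of flask_mouth between -0.034 and -0.024 m and horizontal distance between stopper and flask_mouth below 0.007 m and angle between stopper's own z axis and vertical below 0.12 rad), for 0.2 s.
At the end, for the whole second after the job is handed in: The stopper sits in the flask neck (its lower end 24 to 34 mm below the rim, within 7 mm of the centre, tilted under 0.12 rad), untouched, and the fingers hold the pump rod still (under 20 mm/s, over 3 N of contact) with the pointer within 6 mm in height of the red band's middle (all of step 1 and z of pointer_tip in the frame of red_band between -0.006 and 0.006 m and linear speed of pump_rod below 0.02 m/s and contact force between the fingers and pump_rod above 3 N and contact force between the fingers and stopper below 0.1 N); the arm keeps its last pose, push and grip.
It fails at once if a bystander is pushed over 25 mm or tipped (distance of any of dropper_bottle, slide_box, sample_jar from where it was at the start of the episode above 0.025 m or angle between any of dropper_bottle, slide_box, sample_jar's own z axis and vertical above 0.3 rad).
It also fails if it takes over 61 s, if anything falls off the work surface, if the arm or the gripper's body presses on something with over 40 N, if the wrist force passes 120 N, or if a joint passes its speed limit or range.

### The arm

A 6-joint arm with a two-finger parallel gripper is mounted at the origin on the work surface. World frame = base frame: x ahead of the robot, y to its left, z up, the work surface at z = 0. Lengths are in m, angles in rad, forces in N, time in s.
With the tool pointing down it reaches from about 0.275 to 0.85 m from the base axis. Payload 19 kg.
Tool frame: the origin (TCP) lies on the centre line of the jaws, within the pads' length; the fingertips stand 11 mm ahead of it and the grasp point (between the pads) lies 8 mm behind it; z points along the fingers, y is the direction in which the jaws open and shut (so a half turn about z gives the same grasp; the last joint's range is limited). The gripper opens to 85 mm and grips with 20 to 120 N. Pads are 22 mm wide; open, the fingers measure 114 mm over their backs; the gripper's body (76 mm by 85 mm) begins 54 mm behind the grasp point. The pads swing forward as they close: fully open they stand 13 mm farther back than shut.
Start: joints at [1.047, 0.15, 1.437, -0, 1.554, -0.134], TCP at [0.219, 0.532, 0.242] pointing down, gripper open.
Joint ranges: [-2.8, 2.8], [-0.68, 2.1], [0.12, 2.68], [-1.39, 4.53], [0.16, 2.79], [-2.81, 2.81]. Speed limits (rad/s): [1.89, 1.89, 2.22, 3.01, 3.01, 3.01].

### API

Orientations are given as [roll, pitch, yaw] about the fixed x, y, z axes, in that order (R = Rz(yaw) Ry(pitch) Rx(roll)).
In Python, from plant import manip gives the robot as it stands.
- The arm moves only by the tool carry_out, never from a script. Its argument "rows" is a list that holds one entry, the list of rows, each a list of 7 numbers: the shift along the tool's x, y, z as a fraction of full scale, then the turn, a rotation vector about the tool's x, y, z as a fraction of full scale, then the closure, from -1 (fully open) to 1 (shut). In form: [[[x, y, z, wx, wy, wz, grip], ...]]. A call has 1 to 5 rows; each row is the pose to reach, as a shift and turn from the pose measured when the call began, along the tool's axes at that moment; what a row does not reach only later rows make up. Full scale, the value 1, is 0.75 m for a shift and 45 degrees for a turn. A row lasts 1/12 s, in which the tool goes at most 41.7 mm and 7.16 degrees, less where a joint would pass 70% of its speed; a pose out of reach is approached as far as the arm can. A call with a number of a shift or a turn outside -1 to 1 is refused whole. A call with a gripper value outside its range is refused whole. The fingers move at their own pace and stop on an object; the grip force is fixed at half the most. Time passes only in rows, so rows that repeat a pose let the fingers close. It gives the time, the measured TCP pose, the force and the opening at its end, in the units of the state.
- manip.observe(): the state, without advancing time (a new reading comes with each control period).
- manip.snapshot(name): name is "side" or "top"; returns (picture, depth): 480x640x3 uint8, red, green, blue; 480x640 float32, m along the optical axis (not along the pixel's ray), 0 where there is no reading.
- manip.get_calibration(name): a dict with "fov_y" (degrees; the focal length in pixels is half the picture's height over the tangent of half this angle, whatever the lens; pixels are square), "cx", "cy" (the principal point, pixels), "world_from_camera" (4x4, takes a point from camera to world coordinates). Camera axes: x right, y down, z forward; pixel columns grow to the right and rows downward; lengths in m; the calibration is good to about 2 mm. A picture is of the moment at which its call begins. get_calibration takes no time and is no camera call.
- manip.job_done(): hands the job in, once; it reports no verdict.
The state is a dict: "time": time; "joint_pos": joint angles; "qd": joint speeds; "joint_efforts": joint torques, N m; "ee_pos": TCP position; "eef_rot": TCP orientation; "ft_force": force on the tool from outside, world axes, zero at the start; "wrist_torque": the same for the moment, N m; "gripper_width": finger opening in m.
Only numpy, scipy, OpenCV 4.12 (cv2) and the standard library are available. Lean on these libraries where they do the work, as an engineer would, in place of code of your own. Each camera call takes 0.05 s, during which the arm holds its last target. There are 200 camera calls.

## Working session

There is one attempt and no reset: what is moved stays moved. The work goes in short steps, Python scripts to look and compute and a tool call to move; the robot and the scene stay as the last step left them, time stands still between calls to the robot, and variables do not carry over. Pictures are saved under pics/ and viewed, about 8 in all and at most 12, crops included, and the job is handed in when it is done.

Besides the shell and the picture viewer there is one more tool, called after "Emit:" as name(argument=value, ...) on one line, values as JSON. carry_out: Moves the arm, as the interface text tells. Shift numbers are shares of 0.75 m and turn numbers shares of 45 degrees, none past 1 either way. Its arguments: {"type":"object","properties":{"rows":{"type":"array","items":{"type":"array","items":{"type":"array","items":{"type":"number"}}}}},"required":["rows"]}

```bash
ls; mkdir -p pics; cat > h.py <<'E'
import numpy as np, cv2
from plant import manip
from scipy.spatial.transform import Rotation as R
def snap(n,f):
    p,d=manip.snapshot(n); cv2.imwrite(f'pics/{f}.png',p[:,:,::-1]); np.save(f'pics/{f}.npy',d); return p,d
def world(n,d):
    c=manip.get_calibration(n); h,w=d.shape; f=h/2/np.tan(np.radians(c['fov_y'])/2)
    v,u=np.mgrid[:h,:w]; P=np.stack([(u-c['cx'])/f*d,(v-c['cy'])/f*d,d],-1)
    T=np.array(c['world_from_camera']); return P@T[:3,:3].T+T[:3,3]
E
python3 - <<'E'
from h import *
for n in('side','top'):
    snap(n,n+'0'); print(manip.get_calibration(n))
print(manip.observe())
E
```

```text
pics
{'fov_y': 53.33586151409381, 'cx': 317.38976896101883, 'cy': 236.7464058423689, 'world_from_camera': array([[ 0.66862556, -0.40109581,  0.62614855, -0.13288661],
       [-0.74316632, -0.33171524,  0.58109278, -0.64581798],
       [-0.02537087, -0.853866  , -0.51987419,  0.68967812],
       [ 0.        ,  0.        ,  0.        ,  1.        ]])}
{'fov_y': 52.39116819851211, 'cx': 318.9735831860736, 'cy': 248.77199710956435, 'world_from_camera': array([[-0.00900755, -0.98552946,  0.16926473,  0.36398061],
       [-0.99995811,  0.00860265, -0.00312531, -0.01365727],
       [ 0.00162396, -0.16928579, -0.98556567,  1.21378503],
       [ 0.        ,  0.        ,  0.        ,  1.        ]])}
{'time': 0.1, 'joint_pos': array([ 1.04700754e+00,  1.50945009e-01,  1.43791219e+00, -3.08933904e-05,
        1.55378354e+00, -1.33976935e-01]), 'qd': array([-0.00120316, -0.00142461, -0.0020724 ,  0.00097771,  0.00115835,
        0.00087573]), 'joint_efforts': array([ 6.49211754e-03, -7.14374828e+01, -5.71798718e+01,  3.47623647e-06,
        7.10245149e-03, -5.65368714e-05]), 'ee_pos': array([0.2184284 , 0.53169336, 0.24175795]), 'eef_rot': array([-3.14054983e+00, -1.09388547e-04,  2.75178129e+00]), 'ft_force': array([-0.05274923,  0.48753793,  0.76588279]), 'wrist_torque': array([-0.00223361,  0.00653072, -0.03445436]), 'gripper_width': 0.08524172003313052}
```

View pics/side0.png

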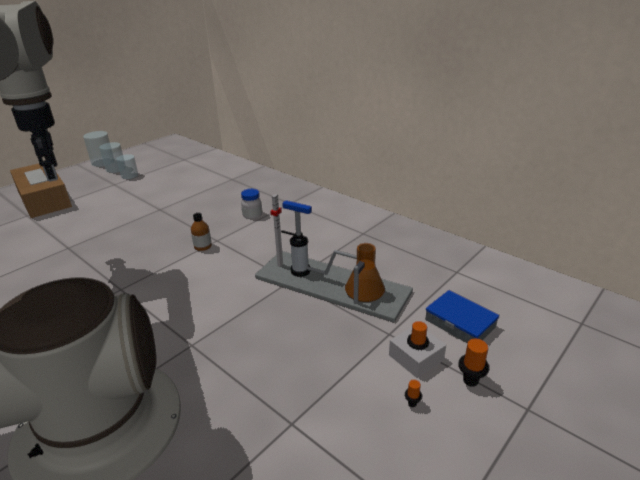

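View pics/top0.png

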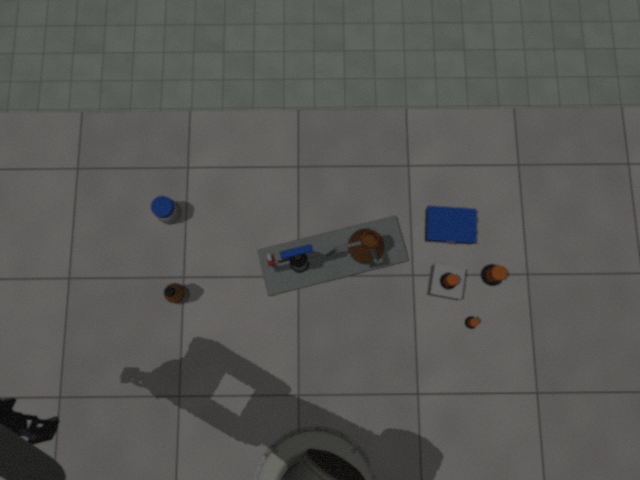

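The side view shows three orange stoppers: one in the white stand at (419,335), a large one at (476,357) and a small one at (414,390). In the top view they are at (451,281), (495,273) and (472,322). By the description, the one in the stand is meant. Next I check that in a close crop and measure.

```bash
python3 - <<'E'
from h import *
s=cv2.imread('pics/side0.png');t=cv2.imread('pics/top0.png')
a=cv2.resize(s[310:415,380:500],(400,350),interpolation=3);b=cv2.resize(t[235:335,415:515],(350,350),interpolation=3)
c=cv2.resize(t[210:300,250:415],(750,409-159),interpolation=3) 
c=cv2.resize(t[215:295,255:415],(500,250),interpolation=3)
im=np.zeros((600,750,3),np.uint8); im[:350,:400]=a; im[:350,400:]=b; im[350:,:500]=c
g=cv2.resize(s[185:275,255:330],(208,250)); im[350:,500:708]=g
cv2.imwrite('pics/c1.png',im)
for n in('side','top'):
    W=world(n,np.load(f'pics/{n}0.npy')); I=cv2.imread(f'pics/{n}0.png'); H=cv2.cvtColor(I,cv2.COLOR_BGR2HSV)
    print(n)
    def rep(k,m,z0=0.,z1=.4):
        m=m&(W[...,2]>z0)&(W[...,2]<z1); m8=m.astype(np.uint8)
        N,L,S,C=cv2.connectedComponentsWithStats(m8)
        for i in range(1,N):
            if S[i,4]<12: continue
            P=W[L==i]; zt=np.percentile(P[:,2],95); Tp=P[P[:,2]>zt-.006]
            print(k,C[i].round(),S[i,4],'ztop',zt.round(4),'z',np.percentile(P[:,2],[5,50]).round(3),'topxy',Tp[:,:2].mean(0).round(4),'mid',((np.percentile(Tp,2,0)+np.percentile(Tp,98,0))/2).round(4), 'ext',np.ptp(Tp,axis=0).round(3))
    h,sa,v=H[...,0],H[...,1],H[...,2]
    rep('orange',(h>3)&(h<18)&(sa>150)&(v>60)); rep('blue',(h>105)&(h<130)&(sa>130)&(v>60)); rep('red',((h<3)|(h>174))&(sa>120)&(v>60))
    # plate
    m=(W[...,2]>.010)&(W[...,2]<.018)&(abs(W[...,0]-.55)<.2)&(abs(W[...,1])<.25)
    N,L,S,C=cv2.connectedComponentsWithStats(m.astype(np.uint8)); i=1+np.argmax(S[1:,4])
    print('plate',S[i],cv2.minAreaRect(W[L==i][:,:2].astype(np.float32)))
    m=(W[...,2]>.034)&(W[...,2]<.046)&(sa<60)&(W[...,1]<-.1)
    N,L,S,C=cv2.connectedComponentsWithStats(m.astype(np.uint8)); i=1+np.argmax(S[1:,4])
    print('stand',C[i],np.median(W[L==i],0),cv2.minAreaRect(W[L==i][:,:2].astype(np.float32)))
E
```

```text
side
orange [199. 228.] 166 ztop 0.081 z [0.054 0.068] topxy [0.4549 0.3214] mid [0.4559 0.3234 0.0792] ext [0.023 0.022 0.008]
orange [368. 275.] 876 ztop 0.1295 z [0.026 0.068] topxy [ 0.5718 -0.1335] mid [ 0.5728 -0.1332  0.1283] ext [0.039 0.037 0.009]
orange [200. 249.] 15 ztop 0.0113 z [0.005 0.008] topxy [0.4443 0.3157] mid [0.4452 0.3173 0.0086] ext [0.015 0.019 0.006]
orange [350. 286.] 127 ztop 0.0605 z [0.023 0.037] topxy [ 0.5499 -0.1142] mid [ 0.5487 -0.115   0.0609] ext [0.012 0.015 0.013]
orange [419. 333.] 293 ztop 0.0839 z [0.05  0.073] topxy [ 0.4806 -0.3271] mid [ 0.4815 -0.3267  0.0817] ext [0.026 0.025 0.008]
orange [475. 354.] 596 ztop 0.0915 z [0.049 0.081] topxy [ 0.495  -0.4331] mid [ 0.4965 -0.4328  0.0896] ext [0.036 0.034 0.008]
orange [413. 389.] 188 ztop 0.0532 z [0.028 0.047] topxy [ 0.3825 -0.3803] mid [ 0.3835 -0.38    0.0508] ext [0.018 0.018 0.007]
blue [250. 194.] 169 ztop 0.0783 z [0.064 0.076] topxy [0.6645 0.3594] mid [0.665  0.3598 0.076 ] ext [0.048 0.051 0.007]
blue [296. 207.] 206 ztop 0.2 z [0.187 0.195] topxy [0.5304 0.0308] mid [0.5306 0.
[... 1238 characters left out ...]
48 0.011]
blue [451. 224.] 1647 ztop 0.0385 z [0.031 0.035] topxy [ 0.6253 -0.3444] mid [ 0.6257 -0.3443  0.0362] ext [0.09  0.125 0.01 ]
blue [296. 251.] 223 ztop 0.2005 z [0.191 0.197] topxy [0.5342 0.0325] mid [0.5342 0.0323 0.1979] ext [0.026 0.066 0.008]
red [271. 263.] 19 ztop 0.1731 z [0.158 0.169] topxy [0.5125 0.0866] mid [0.5121 0.0866 0.1713] ext [0.006 0.013 0.009]
plate [ 257  215  151   81 4398] ((0.555612325668335, -0.049678415060043335), (0.12029743194580078, 0.3598257303237915), 13.767317771911621)
stand [446.23159304 280.79518072] [ 0.48217415 -0.32076797  0.04001764] ((0.48516225814819336, -0.3258804976940155), (0.07597047835588455, 0.07527273893356323), 78.65257263183594)
```

View pics/c1.png

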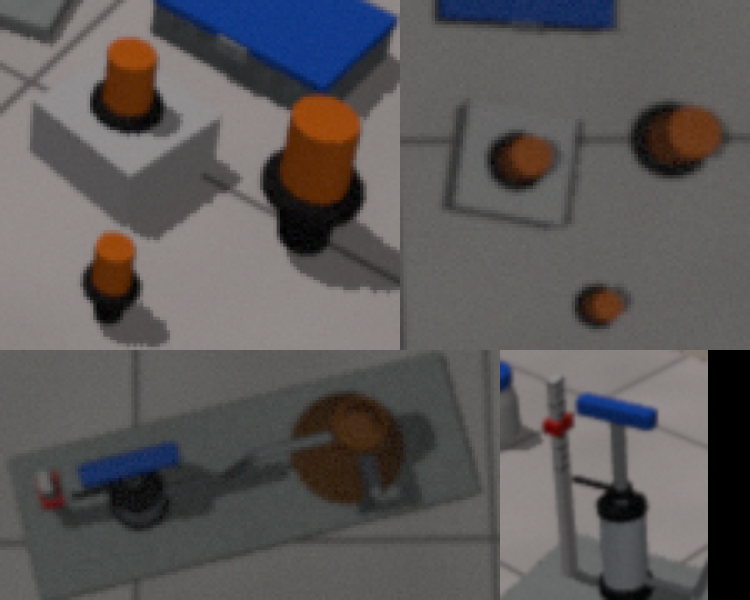

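The crop confirms the choice. The stopper in the stand has a grip about 28 mm across and its top at 82 mm, as described, and the decoys are clearly larger and smaller. The rig centre is (0.555,-0.049) with yaw 13.8°, and the handle measured at (0.534,0.0325) agrees with that pose.

```bash
cat > go.py <<'E'
import sys
from h import *
# usage: go.py x y z jawdeg
def row(p,j):
    o=manip.observe(); M=R.from_euler('xyz',o['eef_rot']).as_matrix()
    js=[R.from_euler('xyz',[np.pi,0,np.radians(j+90+k)]).as_matrix() for k in(0,180)]
    w=min((R.from_matrix(M.T@T).as_rotvec() for T in js),key=np.linalg.norm) 
    return (M.T@(np.array(p)-o['ee_pos'])/.75).round(4),(w/(np.pi/4)).round(3),o
a=list(map(float,sys.argv[1:5])); s,w,o=row(a[:3],a[3]); print('row',s.tolist(),w.tolist(),'t',o['time'],o['ee_pos'].round(4),o['ft_force'].round(2),o['gripper_width'].round(4),o['joint_pos'].round(2))
E
python3 go.py .40 0 .28 13.8
```

```text
Traceback (most recent call last):
  File "go.py", line 9, in <module>
    a=list(map(float,sys.argv[1:5])); s,w,o=row(a[:3],a[3]); print('row',s.tolist(),w.tolist(),'t',o['time'],o['ee_pos'].round(4),o['ft_force'].round(2),o['gripper_width'].round(4),o['joint_pos'].round(2))
                                                                                                                                                         ^^^^^^^^^^^^^^^^^^^^^^^^
AttributeError: 'float' object has no attribute 'round'
```

```bash
sed -i "s/o\['gripper_width'\].round(4)/round(o['gripper_width'],4)/" go.py
python3 go.py .40 0 .28 13.8
```

```text
row [-0.4933, -0.5638, -0.0505] [-0.001, 0.0, 1.197] t 0.1 [0.2184 0.5317 0.2418] [-0.05  0.49  0.77] 0.0852 [ 1.05  0.15  1.44 -0.    1.55 -0.13]
```

Emit:
carry_out(rows=[[[-0.4933,-0.5638,-0.0505,0,0,0.6,-1],[-0.4933,-0.5638,-0.0505,0,0,0.6,-1],[-0.4933,-0.5638,-0.0505,0,0,0.6,-1],[-0.4933,-0.5638,-0.0505,0,0,0.6,-1],[-0.4933,-0.5638,-0.0505,0,0,0.6,-1]]])

```text
time: 0.52
ee_pos: [0.2855, 0.3333, 0.256]
eef_rot: [-3.14, 0.0, 2.274]
ft_force: [1.0, -0.4, 0.4]
gripper_width: 0.0855
```

```bash
python3 go.py .43 -.15 .28 13.8
```

```text
row [-0.6161, -0.2699, -0.0314] [-0.002, 0.001, 0.589] t 0.5167 [0.2855 0.3333 0.256 ] [ 1.05 -0.42  0.36] 0.0855 [ 0.69 -0.14  1.7  -0.    1.58 -0.02]
```

Emit:
carry_out(rows=[[[-0.6161,-0.2699,-0.0314,0,0,0.589,-1],[-0.6161,-0.2699,-0.0314,0,0,0.589,-1],[-0.6161,-0.2699,-0.0314,0,0,0.589,-1],[-0.6161,-0.2699,-0.0314,0,0,0.589,-1],[-0.6161,-0.2699,-0.0314,0,0,0.589,-1]]])

```text
time: 0.93
ee_pos: [0.3444, 0.1352, 0.266]
eef_rot: [-3.141, 0.001, 1.805]
ft_force: [1.2, 0.1, -0.7]
gripper_width: 0.0854
```

```bash
python3 go.py .484 -.3257 .24 13.8
```

```text
row [-0.6409, 0.0383, 0.0354] [-0.001, 0.001, -0.008] t 0.9333 [0.3444 0.1352 0.266 ] [ 1.25  0.07 -0.69] 0.0854 [ 0.17 -0.3   1.81 -0.    1.63 -0.07]
```

Emit:
carry_out(rows=[[[-0.6409,0.0383,0.0354,0,0,-0.008,-1],[-0.6409,0.0383,0.0354,0,0,-0.008,-1],[-0.6409,0.0383,0.0354,0,0,-0.008,-1],[-0.6409,0.0383,0.0354,0,0,-0.008,-1],[-0.6409,0.0383,0.0354,0,0,-0.008,-1]]])

```text
time: 1.35
ee_pos: [0.4042, -0.0633, 0.2548]
eef_rot: [-3.141, 0.001, 1.811]
ft_force: [0.7, 1.4, 0.2]
gripper_width: 0.0855
```

```bash
python3 go.py .484 -.3257 .20 13.8
```

```text
row [-0.365, 0.0201, 0.0735] [-0.0, 0.002, -0.001] t 1.35 [ 0.4042 -0.0633  0.2548] [0.7  1.44 0.15] 0.0855 [-0.34 -0.21  1.76 -0.    1.59 -0.58]
```

Emit:
carry_out(rows=[[[-0.365,0.0201,0.0735,0,0,0,-1],[-0.365,0.0201,0.0735,0,0,0,-1],[-0.365,0.0201,0.0735,0,0,0,-1],[-0.365,0.0201,0.0735,0,0,0,-1],[-0.365,0.0201,0.0735,0,0,0,-1]]])

```text
time: 1.77
ee_pos: [0.4632, -0.259, 0.2135]
eef_rot: [-3.141, 0.001, 1.811]
ft_force: [1.4, 0.1, 0.4]
gripper_width: 0.0852
```

```bash
python3 go.py .484 -.3257 .12 13.8
```

```text
row [-0.0929, 0.0058, 0.1248] [-0.0, 0.001, -0.001] t 1.7667 [ 0.4632 -0.259   0.2135] [1.35 0.15 0.38] 0.0852 [-0.65  0.07  1.59 -0.    1.49 -0.89]
```

Emit:
carry_out(rows=[[[-0.0929,0.0058,0.1248,0,0.001,0,-1],[-0.0929,0.0058,0.1248,0,0.001,0,-1],[-0.0929,0.0058,0.1248,0,0.001,0,-1],[-0.0929,0.0058,0.1248,0,0.001,0,-1],[-0.0929,0.0058,0.1248,0,0.001,0,-1]]])

```text
time: 2.18
ee_pos: [0.4832, -0.3258, 0.1179]
eef_rot: [-3.139, -0.003, 1.809]
ft_force: [-0.7, 0.5, 1.0]
gripper_width: 0.0855
```

```bash
python3 - <<'E'
from h import *
s,_=snap('side','s1'); t,_=snap('top','t1')
im=np.zeros((600,800,3),np.uint8)
im[:,:400]=cv2.resize(s[230:410,370:490],(400,600),interpolation=3)[:,:,::-1]
im[:,400:]=cv2.resize(t[200:350,405:505],(400,600),interpolation=3)[:,:,::-1]
cv2.imwrite('pics/c2.png',im)
E
python3 go.py .484 -.3257 .062 13.8
```

```text
row [-0.0003, -0.0003, 0.0785] [0.0, 0.001, -0.001] t 2.2833 [ 0.4841 -0.3254  0.1209] [-0.72  0.35  0.84] 0.0854 [-0.72  0.24  1.59 -0.    1.32 -0.96]
```

View pics/c2.png

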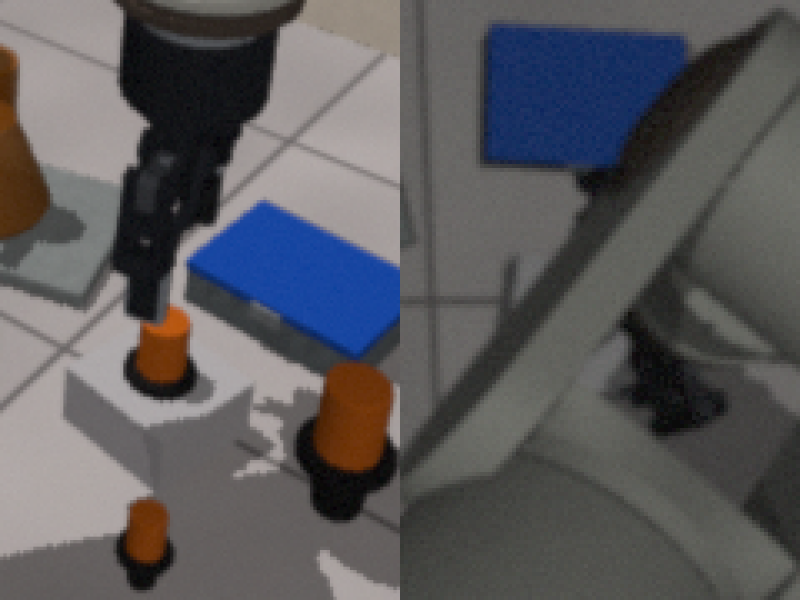

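The open fingers straddle the orange grip in the stand, at about (165,320) in the side crop, and the slide box and both decoys are clear. Next I go down and close.

Emit:
carry_out(rows=[[[0,0,0.04,0,0.001,0,-1],[0,0,0.077,0,0.001,0,-1],[0,0,0.077,0,0.001,0,-1],[0,0,0.077,0,0.001,0,-1],[0,0,0.077,0,0.001,0,1]]])

```text
time: 2.7
ee_pos: [0.485, -0.3256, 0.0657]
eef_rot: [3.14, 0.002, 1.811]
ft_force: [0.4, -0.0, 0.4]
gripper_width: 0.0756
```

```bash
python3 go.py .484 -.3257 .063 13.8
```

```text
row [0.0002, -0.0013, 0.0036] [0.002, 0.003, -0.0] t 2.7 [ 0.485  -0.3256  0.0657] [ 0.41 -0.04  0.44] 0.0756 [-0.72  0.29  1.64  0.    1.21 -0.96]
```

Emit:
carry_out(rows=[[[0,-0.001,0.0036,0,0,0,1],[0,-0.001,0.0036,0,0,0,1],[0,-0.001,0.0036,0,0,0,1],[0,-0.001,0.0036,0,0,0,1],[0,-0.001,0.0036,0,0,0,1]]])

```text
time: 3.12
ee_pos: [0.4845, -0.326, 0.064]
eef_rot: [3.139, 0.003, 1.811]
ft_force: [-2.0, 1.8, 9.0]
gripper_width: 0.0262
```

Emit:
carry_out(rows=[[[0,0,0,0,0,0,1],[0,0,0,0,0,0,1],[0,0,0,0,0,0,1],[0,0,0,0,0,0,1],[0,0,0,0,0,0,1]]])

```text
time: 3.53
ee_pos: [0.4846, -0.326, 0.064]
eef_rot: [3.139, 0.003, 1.811]
ft_force: [-0.6, -0.1, 3.4]
gripper_width: 0.0263
```

```bash
python3 go.py .484 -.3257 .205 13.8
```

```text
row [0.0001, -0.0002, -0.188] [0.003, 0.004, -0.0] t 3.5333 [ 0.4846 -0.326   0.064 ] [-0.61 -0.12  3.37] 0.0263 [-0.72  0.29  1.64  0.    1.2  -0.96]
```

Emit:
carry_out(rows=[[[0,0,-0.02,0,0,0,1],[0,0,-0.05,0,0,0,1],[0,0,-0.09,0,0,0,1],[0,0,-0.14,0,0,0,1],[0,0,-0.19,0,0,0,1]]])

```text
time: 3.95
ee_pos: [0.4837, -0.3253, 0.2076]
eef_rot: [3.14, 0.002, 1.811]
ft_force: [1.2, -0.8, 0.7]
gripper_width: 0.0263
```

```bash
python3 go.py .5745 -.1320 .212 13.8
```

```text
row [0.2215, 0.179, -0.006] [0.002, 0.002, -0.0] t 3.95 [ 0.4837 -0.3253  0.2076] [ 1.25 -0.77  0.7 ] 0.0263 [-0.72  0.18  1.47  0.    1.49 -0.96]
```

Emit:
carry_out(rows=[[[0.03,0.025,-0.006,0.001,0.001,0,1],[0.08,0.065,-0.006,0.002,0.002,0,1],[0.13,0.105,-0.006,0.002,0.002,0,1],[0.17,0.138,-0.006,0.002,0.002,0,1],[0.2,0.162,-0.006,0.002,0.002,0,1]]])

```text
time: 4.37
ee_pos: [0.5664, -0.1486, 0.212]
eef_rot: [3.141, 0.0, 1.811]
ft_force: [0.7, 0.2, 0.3]
gripper_width: 0.0266
```

```bash
python3 go.py .5745 -.1320 .212 13.8
```

```text
row [0.019, 0.0157, 0.0001] [0.0, 0.0, -0.001] t 4.3667 [ 0.5664 -0.1486  0.212 ] [0.69 0.17 0.26] 0.0266 [-0.39  0.18  1.46 -0.    1.5  -0.63]
```

Emit:
carry_out(rows=[[[0.01,0.008,0,0,0,0,1],[0.019,0.0157,0,0,0,0,1],[0.019,0.0157,0,0,0,0,1],[0.019,0.0157,0,0,0,0,1],[0.019,0.0157,0,0,0,0,1]]])

```text
time: 4.78
ee_pos: [0.5741, -0.1332, 0.2119]
eef_rot: [-3.141, 0.0, 1.81]
ft_force: [0.5, -0.4, -0.5]
gripper_width: 0.0263
```

```bash
python3 - <<'E'
from h import *
s,d=snap('side','s2'); W=world('side',d)
im=cv2.resize(s[180:320,300:440],(600,600),interpolation=3)[:,:,::-1]
cv2.imwrite('pics/c3.png',im)
c=manip.get_calibration('side');T=np.linalg.inv(np.array(c['world_from_camera']));f=240/np.tan(np.radians(c['fov_y'])/2)
def pr(p):
    q=T@np.r_[p,1]; u=np.array([c['cx']+f*q[0]/q[2],c['cy']+f*q[1]/q[2]]); return ((u-[300,180])*600/140).round(0)
o=manip.observe();x,y,z=o['ee_pos']
print(o['ee_pos'],'flange exp',pr([x,y,z-.052+.031]),'bottom',pr([x,y,z-.052]),'rim',pr([.5747,-.1318,.130]))
# old depth rim fit from first frame: points z .12-.132 near flask
for n in('side','top'):
    W0=world(n,np.load(f'pics/{n}0.npy')); m=(W0[...,2]>.09)&(W0[...,2]<.135)&(np.hypot(W0[...,0]-.575,W0[...,1]+.132)<.032)
    P=W0[m]; 
    from scipy.optimize import least_squares
    P2=P[P[:,2]<.124] if n=='side' else P
    r=least_squares(lambda a:np.hypot(P2[:,0]-a[0],P2[:,1]-a[1])-.0205,[.575,-.132],loss='soft_l1',f_scale=.002); print(n,len(P2),r.x,np.percentile(P,[0,100],0).mean(0))
E
```

```text
[ 0.57405535 -0.13332116  0.21199876] flange exp [289. 186.] bottom [287. 241.] rim [283. 290.]
side 290 [ 0.57363558 -0.13033898] [ 0.57023154 -0.12778086  0.11158603]
top 250 [ 0.57307728 -0.13096364] [ 0.57000137 -0.12616582  0.11250549]
```

View pics/c3.png

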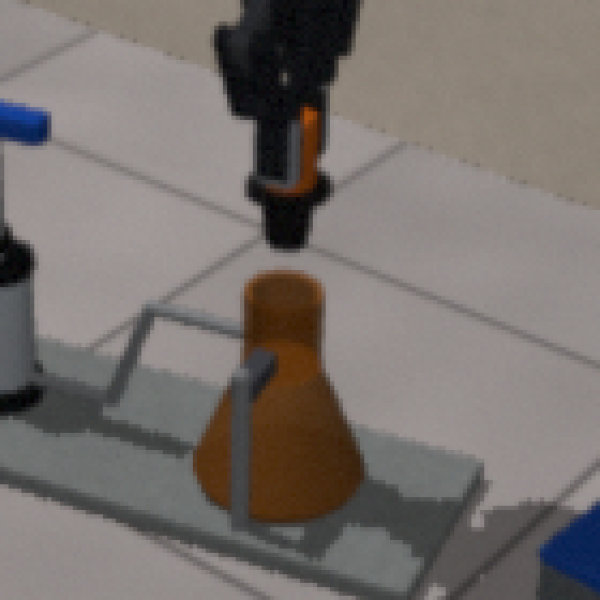

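The stopper hangs upright in the jaws: its flange centre is at crop (289,186), as predicted, and its lower end at (287,243). The rim centre is at (285,289), within 2 crop px of the rig model. I lower it in over (0.5749,-0.1322).

```bash
python3 go.py .5749 -.1322 .154 13.8
```

```text
row [0.0012, 0.0014, 0.0773] [-0.0, 0.0, -0.003] t 4.8333 [ 0.5741 -0.1333  0.212 ] [-0.47  0.76 -1.49] 0.0265 [-0.36  0.19  1.45 -0.    1.5  -0.6 ]
```

Emit:
carry_out(rows=[[[0.0012,0.0014,0.015,0,0,0,1],[0.0012,0.0014,0.03,0,0,0,1],[0.0012,0.0014,0.045,0,0,0,1],[0.0012,0.0014,0.06,0,0,0,1],[0.0012,0.0014,0.066,0,0,0,1]]])

```text
time: 5.25
ee_pos: [0.5741, -0.1321, 0.1598]
eef_rot: [-3.139, -0.001, 1.809]
ft_force: [-0.5, -0.0, -0.8]
gripper_width: 0.0267
```

```bash
python3 go.py .5749 -.1322 .154 13.8
```

```text
row [-0.0004, 0.0011, 0.0077] [-0.003, -0.002, -0.003] t 5.25 [ 0.5741 -0.1321  0.1598] [-0.5  -0.04 -0.84] 0.0267 [-0.36  0.22  1.52 -0.    1.4  -0.6 ]
```

Emit:
carry_out(rows=[[[0,0.0006,0.004,-0.002,-0.002,0,1],[0,0.0006,0.006,-0.002,-0.002,0,1],[0,0.0006,0.008,-0.002,-0.002,0,1],[0,0.0006,0.008,-0.002,-0.002,0,1],[0,0.0006,0.008,-0.002,-0.002,0,1]]])

```text
time: 5.67
ee_pos: [0.5747, -0.132, 0.1542]
eef_rot: [-3.141, 0.001, 1.809]
ft_force: [1.0, -0.2, 0.1]
gripper_width: 0.0264
```

```bash
python3 go.py .5749 -.1322 .152 13.8
```

```text
row [-0.0003, 0.0002, 0.003] [-0.0, 0.001, -0.003] t 5.6667 [ 0.5747 -0.132   0.1542] [ 1.01 -0.22  0.13] 0.0264 [-0.36  0.22  1.53 -0.    1.39 -0.59]
```

Emit:
carry_out(rows=[[[0,0,0.001,0,0,0,1],[0,0,0.002,0,0,0,1],[0,0,0.003,0,0,0,1],[0,0,0.003,0,0,0,1],[0,0,0.003,0,0,0,1]]])

```text
time: 6.08
ee_pos: [0.5749, -0.1321, 0.1539]
eef_rot: [3.14, 0.002, 1.81]
ft_force: [-9.0, 2.6, 21.1]
gripper_width: 0.0263
```

```bash
python3 - <<'E'
from h import *
s,d=snap('side','s3')
cv2.imwrite('pics/c4.png',cv2.resize(s[180:320,300:440],(600,600),interpolation=3)[:,:,::-1])
print(manip.observe())
E
```

```text
{'time': 6.1333, 'joint_pos': array([-3.55904121e-01,  2.24050481e-01,  1.53099915e+00, -8.84515895e-04,
        1.38448020e+00, -5.94492450e-01]), 'qd': array([ 0.00119788, -0.00048043,  0.0014614 ,  0.00068195, -0.00092094,
       -0.00038883]), 'joint_efforts': array([-5.01772966e-01, -6.40149021e+01, -4.97600305e+01,  1.74137489e-01,
       -3.10113788e+00,  5.06264332e-03]), 'ee_pos': array([ 0.57486973, -0.1320527 ,  0.15394386]), 'eef_rot': array([3.14037082e+00, 1.87568495e-03, 1.80954646e+00]), 'ft_force': array([-8.91447353,  2.9536205 , 20.3127754 ]), 'wrist_torque': array([ 0.47764137,  1.56430867, -0.03830283]), 'gripper_width': 0.026299699889187605}
```

View pics/c4.png

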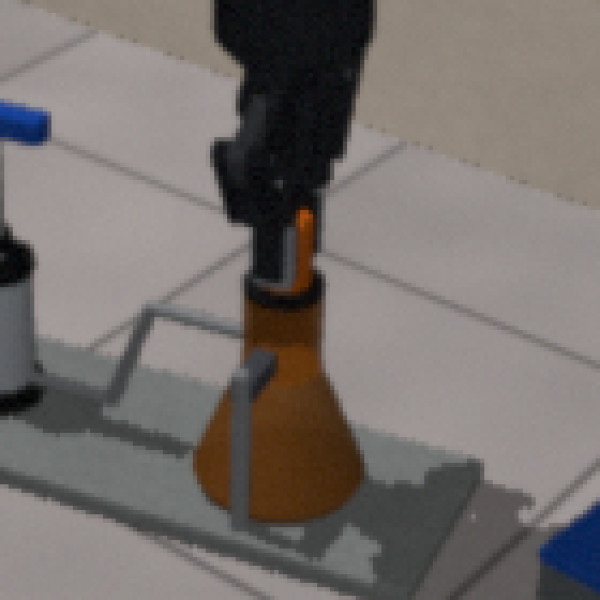

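The flange sits on the rim at crop (285,292), and the wrist reads 21 N of support. I release and rise.

Emit:
carry_out(rows=[[[0,0,-0.001,0,0,0,1],[0,0,-0.001,0,0,0,-1],[0,0,-0.001,0,0,0,-1],[0,0,-0.001,0,0,0,-1],[0,0,-0.001,0,0,0,-1]]])

```text
time: 6.55
ee_pos: [0.5749, -0.132, 0.1545]
eef_rot: [3.141, 0.002, 1.81]
ft_force: [0.3, 0.1, 0.5]
gripper_width: 0.0736
```

Emit:
carry_out(rows=[[[0,0,0,0,0,0,-1],[0,0,-0.02,0,0,0,-1],[0,0,-0.06,0,0,0,-1],[0,0,-0.11,0,0,0,-1],[0,0,-0.15,0,0,0,-1]]])

```text
time: 6.97
ee_pos: [0.5746, -0.1318, 0.269]
eef_rot: [3.14, 0.002, 1.81]
ft_force: [0.3, -0.5, 0.3]
gripper_width: 0.0853
```

```bash
python3 - <<'E'
from h import *
s,d=snap('side','s4'); W=world('side',d)
cv2.imwrite('pics/c5.png',cv2.resize(s[180:320,300:440],(600,600),interpolation=3)[:,:,::-1])
H=cv2.cvtColor(s,cv2.COLOR_RGB2HSV); m=(H[...,0]>3)&(H[...,0]<18)&(H[...,1]>150)&(W[...,2]>.145)
P=W[m]; Tp=P[P[:,2]>np.percentile(P[:,2],95)-.006]; print(len(P),np.percentile(P[:,2],95),Tp.mean(0))
E
python3 go.py .5345 .0330 .27 13.8
```

```text
198 0.6896781188685852 [-0.13288661 -0.64581798  0.68967812]
row [0.2271, -0.0014, 0.0055] [0.009, 0.008, -0.003] t 7.0167 [ 0.5758 -0.1322  0.2752] [-0.92  0.86  5.95] 0.0856 [-0.36  0.17  1.35 -0.    1.61 -0.59]
```

View pics/c5.png

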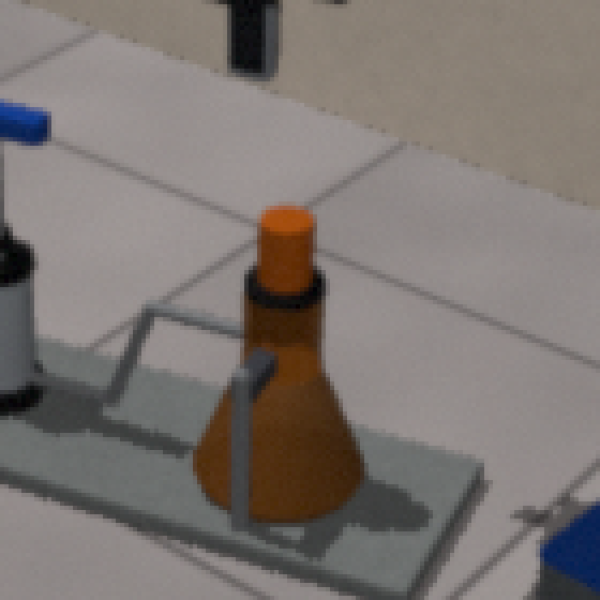

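The stopper is seated upright: its top is at crop (287,215), its flange flat on the rim at (285,290). Now the pump.

Emit:
carry_out(rows=[[[0.2271,-0.0014,0.0055,0.009,0.008,-0.003,-1],[0.2271,-0.0014,0.0055,0.009,0.008,-0.003,-1],[0.2271,-0.0014,0.0055,0.009,0.008,-0.003,-1],[0.2271,-0.0014,0.0055,0.009,0.008,-0.003,-1],[0.2271,-0.0014,0.0055,0.009,0.008,-0.003,-1]]])

```text
time: 7.43
ee_pos: [0.533, 0.0382, 0.2706]
eef_rot: [3.14, -0.002, 1.816]
ft_force: [0.5, -0.6, -0.5]
gripper_width: 0.0853
```

```bash
python3 go.py .5340 .0330 .182 13.8
python3 - <<'E'
from h import *
P=[]
for k in range(1):
    s,d=snap('side','s5'); W=world('side',d)
H=cv2.cvtColor(s,cv2.COLOR_RGB2HSV)
cv2.imwrite('pics/c6.png',cv2.resize(s[170:280,250:350],(545,600),interpolation=3)[:,:,::-1])
E
```

```text
row [-0.0073, -0.0005, 0.1181] [0.002, -0.002, 0.005] t 7.4333 [0.533  0.0382 0.2706] [ 0.47 -0.55 -0.47] 0.0853 [-0.07  0.06  1.48  0.    1.6  -0.32]
```

View pics/c6.png

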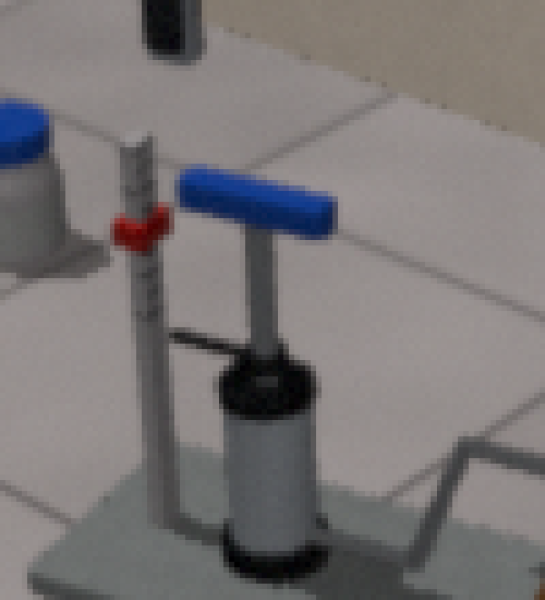

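```bash
python3 - <<'E'
from h import *
c=manip.get_calibration('side');T=np.linalg.inv(np.array(c['world_from_camera']));f=240/np.tan(np.radians(c['fov_y'])/2)
def pr(p):
    q=T@np.r_[p,1]; return np.array([c['cx']+f*q[0]/q[2],c['cy']+f*q[1]/q[2]])
a=np.radians(13.77);o=np.array([.5547,-.0492]);ux=np.array([np.cos(a),np.sin(a)]);uy=np.array([-ux[1],ux[0]])
rig=lambda x,y,z:np.r_[o+ux*x+uy*y,z]
print('post top',pr(rig(0,143,.207) if 0 else rig(0,.143,.207)),'tip',pr(rig(0,.132,.115)),'tip@end',pr(rig(0,.132,.115)))
print('handle ctr',pr(rig(0,.085,.19)))
s=cv2.imread('pics/side0.png');H=cv2.cvtColor(s,cv2.COLOR_BGR2HSV)
def red(name):
    s=cv2.imread(name);H=cv2.cvtColor(s,cv2.COLOR_BGR2HSV); m=((H[...,0]<5)|(H[...,0]>172))&(H[...,1]>110)
    m[:, :255]=0;m[:,300:]=0;m[:195]=0;m[235:]=0;v,u=np.nonzero(m);return u.min(),u.max(),v.min(),v.max(),u.mean(),v.mean(),len(u),m
for n in('s5','side0'):
    r=red(f'pics/{n}.png');print(n,r[:7])
m=red('pics/s5.png')[7]
for z in np.arange(.158,.178,.002):
  out=[]
  big=np.zeros((480*8,640*8),np.uint8)
  pts=np.array([pr(rig(x,.143+y,z+k)) for x in(-.012,.012) for y in(-.008,.008) for k in(-.006,.006)])
  hull=cv2.convexHull(((pts+.5)*8).astype(np.float32)).astype(int); cv2.fillPoly(big,[hull],255)
  post=np.array([pr(rig(x,.143+y,k)) for x in(-.007,.007) for y in(-.004,.004) for k in(z+.006,.207)])
  hp=cv2.convexHull(((post+.5)*8).astype(np.float32)).astype(int); cv2.fillPoly(big,[hp],0)
  b=cv2.resize(big,(640,480),interpolation=cv2.INTER_AREA)/255.
  v,u=np.mgrid[:480,:640]; print(z.round(3),'centroid',(b*u).sum()/b.sum(),(b*v).sum()/b.sum(),b.sum(),'iou',np.minimum(b,m).sum()/np.maximum(b,m).sum())
W=world('side',np.load('pics/s5.npy')); Z=W[...,2][m]; print(np.sort(Z).round(4)[::5])
E
```

```text
post top [274.60277332 195.45624792] tip [281.32093686 231.28541839] tip@end [281.32093686 231.28541839]
handle ctr [296.95630786 207.19739575]
s5 (np.int64(271), np.int64(280), np.int64(208), np.int64(215), np.float64(275.5357142857143), np.float64(211.73214285714286), 56)
side0 (np.int64(271), np.int64(280), np.int64(208), np.int64(215), np.float64(275.5357142857143), np.float64(211.73214285714286), 56)
0.158 centroid 276.12833314421874 215.1839328265063 69.12156862745098 iou 0.19920318725099598
0.16 centroid 276.0761080095704 214.41409365386806 68.83921568627451 iou 0.29945301657278145
0.162 centroid 275.98496709779903 213.69417971409123 69.12941176470588 iou 0.4065682168834032
0.164 centroid 275.9957741717376 212.92016001803017 69.60000000000001 iou 0.541512249121625
0.166 centroid 275.8554440937782 212.17656672678092 69.58431372549019 iou 0.6774396312398512
0.168 centroid 275.8670290261123 211.40759834136503 69.9843137254902 iou 0.7557110066673955
0.17 centroid 275.77801578354007 210.64193912063138 69.56862745098039 iou 0.6586376586376587
0.172 centroid 275.7667023735694 209.88831256695042 69.55686274509804 iou 0.5159564393939394
0.174 centroid 275.6594275531796 209.09995545160933 70.4235294117647 iou 0.3821221864951769
0.176 centroid 275.6123338297755 208.3335539742953 71.09411764705882 iou 0.2755431360201511
[0.1609 0.1633 0.1644 0.1651 0.1673 0.168  0.1691 0.1699 0.1722 0.1727
 0.1731 0.1762]
```

The picture shows the red band around (275.5,211.7), the pointer tip at (281.6,231.1) (predicted 281.3,231.3) and the handle free. Band fit: z ≈ 0.167 to 0.168, so the rod must rise about 52 mm. I go down to the handle.

Emit:
carry_out(rows=[[[-0.0073,-0.0005,0,0.002,-0.002,0.005,-1],[-0.0073,-0.0005,0.03,0.002,-0.002,0.005,-1],[-0.0073,-0.0005,0.07,0.002,-0.002,0.005,-1],[-0.0073,-0.0005,0.1,0.002,-0.002,0.005,-1],[-0.0073,-0.0005,0.118,0.002,-0.002,0.005,-1]]])

```text
time: 7.9
ee_pos: [0.5342, 0.0294, 0.179]
eef_rot: [-3.138, 0.0, 1.81]
ft_force: [-0.1, -0.4, -1.1]
gripper_width: 0.0856
```

```bash
python3 go.py .5340 .0330 .182 13.8
```

```text
row [0.0048, 0.0009, -0.004] [-0.004, 0.0, -0.002] t 7.9 [0.5342 0.0294 0.179 ] [-0.05 -0.37 -1.06] 0.0856 [-0.09  0.1   1.62 -0.    1.42 -0.33]
```

Emit:
carry_out(rows=[[[0.0048,0.0009,-0.004,-0.004,0,-0.002,-1],[0.0048,0.0009,-0.004,-0.004,0,-0.002,1],[0.0048,0.0009,-0.004,-0.004,0,-0.002,1],[0.0048,0.0009,-0.004,-0.004,0,-0.002,1],[0.0048,0.0009,-0.004,-0.004,0,-0.002,1]]])

```text
time: 8.32
ee_pos: [0.5345, 0.0328, 0.183]
eef_rot: [3.14, 0.001, 1.812]
ft_force: [0.2, 0.6, -0.1]
gripper_width: 0.0389
```

Emit:
carry_out(rows=[[[0,0,0,0,0,0,1],[0,0,0,0,0,0,1],[0,0,0,0,0,0,1],[0,0,0,0,0,0,1],[0,0,0,0,0,0,1]]])

```text
time: 8.73
ee_pos: [0.5348, 0.0327, 0.1839]
eef_rot: [3.139, 0.002, 1.812]
ft_force: [-0.5, -0.8, 5.6]
gripper_width: 0.0148
```

```bash
python3 go.py .5340 .0330 .234 13.8
```

```text
row [0.0006, -0.0008, -0.0669] [0.003, 0.002, 0.0] t 8.7333 [0.5348 0.0327 0.1839] [-0.5  -0.81  5.63] 0.0148 [-0.08  0.09  1.62 -0.    1.43 -0.32]
```

Emit:
carry_out(rows=[[[0,0,-0.014,0,0,0,1],[0,0,-0.028,0,0,0,1],[0,0,-0.042,0,0,0,1],[0,0,-0.056,0,0,0,1],[0,0,-0.069,0,0,0,1]]])

```text
time: 9.15
ee_pos: [0.5347, 0.0327, 0.2365]
eef_rot: [3.139, 0.002, 1.812]
ft_force: [6.2, -1.1, -12.0]
gripper_width: 0.0149
```

Emit:
carry_out(rows=[[[0,0,0,0,0,0,1],[0,0,0,0,0,0,1],[0,0,0,0,0,0,1]]])

```text
time: 9.4
ee_pos: [0.5347, 0.0327, 0.236]
eef_rot: [3.139, 0.002, 1.812]
ft_force: [5.6, 0.1, -9.8]
gripper_width: 0.0149
```

```bash
python3 go.py .5340 .0330 .236 13.8
python3 - <<'E'
from h import *
s,d=snap('side','s6')
cv2.imwrite('pics/c7.png',cv2.resize(s[150:280,250:390],(646,600),interpolation=3)[:,:,::-1])
c=manip.get_calibration('side');T=np.linalg.inv(np.array(c['world_from_camera']));f=240/np.tan(np.radians(c['fov_y'])/2)
a=np.radians(13.77);o=np.array([.5547,-.0492]);ux=np.array([np.cos(a),np.sin(a)]);uy=np.array([-ux[1],ux[0]])
for z in(.161,.164,.167,.17,.173):
    q=T@np.r_[o+uy*.132,z,1]; print(z,((np.array([c['cx']+f*q[0]/q[2],c['cy']+f*q[1]/q[2]])-[250,150])*4.615).round(1))
E
```

```text
row [0.0007, -0.0009, 0.0] [0.003, 0.002, 0.0] t 9.4 [0.5347 0.0327 0.236 ] [ 5.6   0.14 -9.81] 0.0149 [-0.08  0.07  1.54 -0.    1.53 -0.32]
0.161 [138.6 296.3]
0.164 [138.2 291.1]
0.167 [137.8 285.8]
0.17 [137.4 280.5]
0.173 [137.  275.2]
```

View pics/c7.png

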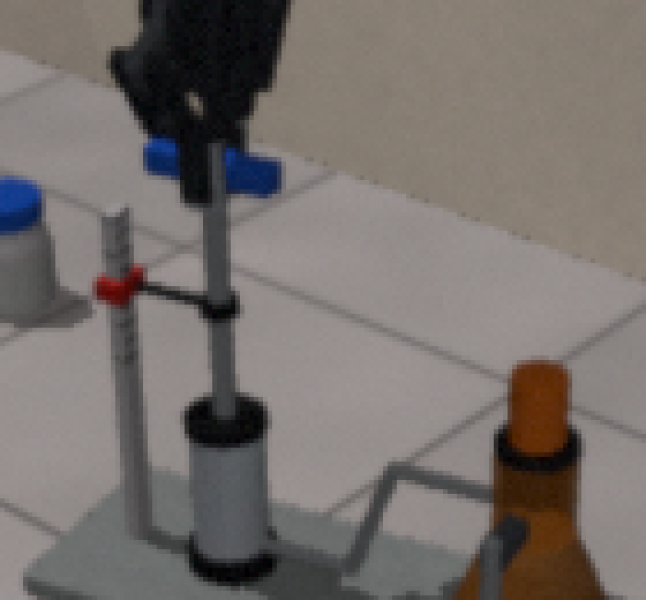

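The pointer tip is at crop (138,286), which means z ≈ 0.167 and matches the band. The pull is about 10 N, as the spring predicts, and the stopper still sits upright at (540,410). I hand in.

```bash
python3 -c "
from plant import manip
o=manip.observe();print(o['time'],o['ee_pos'],o['ft_force'],o['gripper_width']);print(manip.job_done())"
```

```text
9.45 [0.53474945 0.03266473 0.23588343] [  5.05102039  -1.87336589 -10.63197778] 0.014803437943909977
the job is handed in; nothing more can be done
None
```

The stopper is seated in the flask, and I handed the job in at 9.45 s with the gripper still holding the pump handle. The hand-in gave no verdict, so these are my own last checks:

- **Stopper:** it went from its white stand into the neck of the amber flask. After release, its flange looked flat on the rim and it stood upright and untouched. I checked this by eye: an automatic reading of its height failed because it picked up pixels with no depth.
- **Pump:** I drew the rod up about 52 mm. The pointer tip was at about 0.167 m, and the red band's middle fitted to 0.167–0.168 m (about 1.5 mm uncertainty; the limit is 6 mm). The wrist felt about 10.6 N of pull, which matches the spring, and the jaws were 14.8 mm apart on the handle with the arm still.
- **Bystanders:** I didn't touch the slide box, sample jar or dropper bottle. I didn't re-measure their positions at the end.

One reading was slightly off: the finger opening showed 26.3 mm on the 28 mm grip and 14.8 mm on the 16 mm handle. It read low by about the same amount both times, and I saw no slip.

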